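One tin for upstairs

TASK

Hang the little pail by its wooden handle bar on the two-pronged hook in front of the tin dispenser's outlet and let go of it. Then press the dispenser's spring slide all the way in until it stops, without ramming it, so that just one tin drops into the pail, and let the slide spring back out. Leave the pail hanging with the tin in it, the other tins in the dispenser, and the bowl, spoon and food container where they are.

Things in the scene. Friction and masses are not known exactly. Their poses are not given: they have to be found in the camera images.
- dispenser: Tin dispenser fixed to the counter. Origin: centre of its foot on the counter; +x is the way the slide is pushed, z up. White foot 86 (x) by 92 (y) by 125 mm high; on it a clear magazine of the same outline up to z = 237 mm, three tins stacked inside. Push pad on the -x side; on the +x face (x = 43 mm) the outlet, an opening from z = 125 to 170 mm, and above it the hook.
- shelf_edge (a point): Middle of the lower -x edge of the wooden shelf on top of the dispenser (dispenser x = -69, z = 237 mm). Shelf: x = -69 to +43, y = +-85, z = 237 to 251 mm, with three fixed jars up to z = 300 mm (x = -34 to +10). It overhangs the end of the slide's stroke: only a tool leaning back towards -x, 30 to 50 degrees from vertical, can follow the pad home.
- hook_seat (a point): Point midway between the prongs of the black hook, level with their tops (dispenser x = 118, z = 190 mm): the middle of the pail's bar belongs above it, bar across both prongs. Prongs: level rods of 10 mm diameter, axes at y = +-32, z = 185 mm, out to x = 132 mm, then turned up to tips at x = 146 mm, tops at z = 212 mm. Axes as the dispenser's.
- magazine (a point): Centre of the magazine floor (dispenser x = y = 0, z = 125 mm), under the stack of tins.
- pad_face (a point): Centre of the outer (-x) face of the slide's black push pad, at z = 130 mm; moves with the slide. Pad 14 mm thick, 60 mm wide (y), 54 mm high (z = 103 to 157 mm). Axes as the dispenser's: push along +x.
- slide (a joint): The sprung slide, in m: 0 out (rest), 0.078 fully in against its stop. Pad face at dispenser x = -137 mm when out, -59 mm when in. Spring 4.5 to 8.5 N; with the drag of the tins some 6 to 13 N. It springs back by itself. The bottom tin falls from the outlet only near the end of the stroke; on the return the next tin drops into place.
- pail: Steel pail, 0.25 kg, standing on the counter. Origin: centre of its underside, z up. Foot radius 50 mm, rim radius 62 mm at z = 85 mm, wall 3 mm, floor 4 mm. Fixed (not swinging) arched handle in its y-z plane: legs of 8 mm rod at y = +-62 mm, rising to a level wooden bar.
- pail_bar (a point): Centre of the pail's wooden handle bar, 185 mm above the pail's underside. The bar runs along the pail's y, 94 mm long, 10 mm thick (x) and 16 mm high (z). Axes as the pail's.
- tin0: Bottom tin of the stack, the one to be dispensed: plain round flat steel tin, 70 mm diameter, 30 mm high, about 0.07 kg. Origin: centre of its underside.
- tin0_center (a point): Centre of the bottom tin.
- tin1_center (a point): Centre of the middle tin (same kind), to stay in the dispenser.
- tin2_center (a point): Centre of the top tin (same kind), to stay in the dispenser.
- bowl: Bystander: stainless mixing bowl, 160 mm diameter, 75 mm high. Origin: centre of its underside.
- spoon: Bystander: wooden spoon, 250 mm long, lying along its own x. Origin near its middle, on the counter.
- container: Bystander: clear food container with white snap lid, 108 by 148 mm, 78 mm high. Origin: centre of its underside.

How it is judged:
On the way, in this order (a step that is already met when the one before it is completed fails the run):
1. the pail hangs by its bar on both prongs of the hook, let go, the slide still out (distance between pail_bar and hook_seat below 0.035 m and height (world z) of pail above 0.006 m and angle between pail's own z axis and vertical below 0.35 rad and angle between the y axis of pail and the y axis of dispenser, either way round below 0.25 rad and contact force between the fingers and pail below 0.5 N and value of joint slide below 0.01 m), for 0.3 s.
2. the slide is pressed fully in (at least 75 of its 78 mm) (value of joint slide above 0.075 m), for 0.1 s.
At the end, for the whole second after the job is handed in: Pail hangs at rest by its bar on both prongs (bar within 35 mm of the seat point and 14 deg of square, pail off the counter, within 20 deg of upright), released; the lowest tin lies in it; the other two tins are in the magazine; the slide is back out (within 6 mm) (distance between pail_bar and hook_seat below 0.035 m and height (world z) of pail above 0.006 m and angle between pail's own z axis and vertical below 0.35 rad and angle between the y axis of pail and the y axis of dispenser, either way round below 0.25 rad and distance between tin0_center and pail below 0.09 m and z of tin0_center in the frame of pail between 0 and 0.075 m and value of joint slide below 0.006 m and linear speed of each of pail, tin0 below 0.05 m/s and horizontal distance between each of tin1_center, tin2_center and magazine below 0.02 m and height (world z) of each of tin1_center, tin2_center above 0.12 m); the robot touches nothing.
It fails at once if the bowl is pushed about (over 30 mm) (distance of bowl from where it was at the start of the episode above 0.03 m).
It fails at once if the spoon is pushed about (over 30 mm) (distance of spoon from where it was at the start of the episode above 0.03 m).
It fails at once if the container is pushed about (over 30 mm) (distance of container from where it was at the start of the episode above 0.03 m).
It fails at once if the dispenser or its slide is rammed by the robot (over 40 N) (contact force between any of the fingers, the arm and dispenser above 40 N).
It also fails if it takes over 58 s, if anything falls off the work surface, if the arm or the gripper's body presses on something with over 40 N, if the wrist force passes 120 N, or if a joint passes its speed limit or range.

ROBOT

A 6-joint arm with a two-finger parallel gripper is mounted at the origin on the work surface. World frame = base frame: x ahead of the robot, y to its left, z up, the work surface at z = 0. Lengths are in m, angles in rad, forces in N, time in s.
With the tool pointing down it reaches from about 0.25 to 0.775 m from the base axis. Payload 4 kg.
Tool frame: the origin (TCP) lies on the centre line of the jaws, within the pads' length; the fingertips stand 8 mm ahead of it and the grasp point (between the pads) lies 11 mm behind it; y points along the fingers, x is the direction in which the jaws open and shut, and the axes are right-handed (so a half turn about y gives the same grasp; the last joint's range is limited). The gripper opens to 94 mm and grips with 3 to 60 N. Pads are 16 mm wide; open, the fingers measure 119 mm over their backs; the gripper's body (75 mm by 177 mm) begins 78 mm behind the grasp point.
Start: joints at [1.106, 0.087, 1.371, -0, 1.684, -0.103], TCP at [0.195, 0.514, 0.214] pointing down, gripper open.
Joint ranges: [-3.1, 3.1], [-0.76, 2.03], [0.27, 2.55], [-1.08, 4.22], [0.17, 2.65], [-2.57, 2.57]. Speed limits (rad/s): [2.79, 2.79, 3.14, 3.14, 3.14, 3.14].

INTERFACE

Orientations are given as [roll, pitch, yaw] about the fixed x, y, z axes, in that order (R = Rz(yaw) Ry(pitch) Rx(roll)).
In Python, from bench import robot gives the robot as it stands.
- The arm moves only by the tool step_arm, never from a script. Its argument "commands" is a list of rows, each an object with "xyz": the shift along the world's x, y, z in m, a list of three; "twist": the turn, a rotation vector about the world's x, y, z in degrees, a list of three. In form: [{"xyz": [tx, ty, tz], "twist": [ax, ay, az]}, ...]. A call has 1 to 12 rows; each row is the pose to reach, as a shift and turn from the pose commanded when the call began; what a row does not reach only later rows make up. A row lasts 1/12 s, in which the tool goes at most 41.7 mm and 7.16 degrees, less where a joint would pass 70% of its speed; a pose out of reach is approached as far as the arm can. A call with a gripper value outside its range is refused whole. "fingers" is the closure in counts, from 0 (fully open) to 255 (shut), set as the call begins (left out, the last holds). The fingers move at their own pace and stop on an object; the grip force is fixed at half the most. Time passes only in rows, so rows that repeat a pose let the fingers close. It gives the time, the measured TCP pose, the force and the opening at its end, in the units of the state.
- robot.get_obs(): the state, without advancing time (a new reading comes with each control period).
- robot.snapshot(name): name is "side" or "top"; returns (picture, depth): 384x512x3 uint8, red, green, blue; 384x512 float32, m along the optical axis (not along the pixel's ray), 0 where there is no reading.
- robot.camera_info(name): a dict with "fx", "fy", "cx", "cy" (pixels), "R" (3x3) and "t" (3): a world point X has camera coordinates R X + t. Camera axes: x right, y down, z forward; pixel columns grow to the right and rows downward; lengths in m; the calibration is good to about 2 mm. A picture is of the moment at which its call begins. camera_info takes no time and is no camera call.
- robot.close_job(): hands the job in, once; it reports no verdict.
The state is a dict: "time": time; "joint_positions": joint angles; "qvel": joint speeds; "joint_torque": joint torques, N m; "tool_pos": TCP position; "ee_rot": TCP orientation; "wrist_force": force on the tool from outside, world axes, zero at the start; "wrist_torque": the same for the moment, N m; "width": finger opening in m.
Only numpy, scipy, OpenCV 4.12 (cv2) and the standard library are available. Lean on these libraries where they do the work, as an engineer would, in place of code of your own. Each camera call takes 0.05 s, during which the arm holds its last target.

## Working session

There is one attempt and no reset: what is moved stays moved. The work goes in short steps, Python scripts to look and compute and a tool call to move; the robot and the scene stay as the last step left them, time stands still between calls to the robot, and variables do not carry over. Pictures are saved under pics/ and viewed, and the job is handed in when it is done.

Besides the shell and the picture viewer there is one more tool, called after "Emit:" as a command line: name --argument value ..., lists and objects as JSON in quotes. step_arm: Moves the arm, as the interface text tells. Its arguments: {"type":"object","properties":{"commands":{"type":"array"},"fingers":{"type":"number"}},"required":["commands"]}

```bash
ls; mkdir -p pics; python3 - <<'E'
from bench import robot
import cv2,numpy as np
o=robot.get_obs();print(o)
for n in("side","top"):
    p,d=robot.snapshot(n);cv2.imwrite(f"pics/{n}0.png",p[:,:,::-1]);np.savez(f"pics/{n}0.npz",p=p,d=d)
    print(n,robot.camera_info(n),(d>0).mean())
E
```

```text
pics
{'time': 0.0, 'joint_positions': array([ 1.10590070e+00,  8.79367310e-02,  1.37224779e+00, -4.98123239e-05,
        1.68358798e+00, -1.03100029e-01]), 'qvel': array([-0.00104032,  0.00021939,  0.00131269, -0.00130756,  0.00072764,
       -0.00041475]), 'joint_torque': array([-5.72494355e-04, -3.40186393e+01, -3.02427542e+01,  7.18472991e-02,
        3.32072668e-02, -1.60323107e-04]), 'tool_pos': array([0.19445551, 0.51390922, 0.21231742]), 'ee_rot': array([-1.57062123,  0.00217338,  1.20899536]), 'wrist_force': array([-0.51089592,  0.0889537 , -0.2925959 ]), 'wrist_torque': array([ 0.02705141, -0.03491209, -0.00820295]), 'width': 0.09376774726158468}
side {'fx': 364.81899559554387, 'fy': 364.81899559554387, 'cx': 258.30539608946214, 'cy': 192.80396482686845, 'R': array([[-0.71489116, -0.69909194, -0.01418095],
       [-0.50976529,  0.53495307, -0.67376892],
       [ 0.47861256, -0.47444249, -0.73880602]]), 't': array([0.39540803, 0.41364397, 0.67410912])} 0.9960784912109375
top {'fx': 401.28882695221154, 'fy': 401.28882695221154, 'cx': 253.41644646396273, 'cy': 193.6036895595874, 'R': array([[ 0.00762653, -0.99967878, -0.0241697 ],
       [-0.98841683, -0.00387255, -0.15171414],
       [ 0.15157181,  0.02504679, -0.98812886]]), 't': array([-0.01355018,  0.58903412,  1.22841193])} 0.9960072835286459
```

View pics/side0.png

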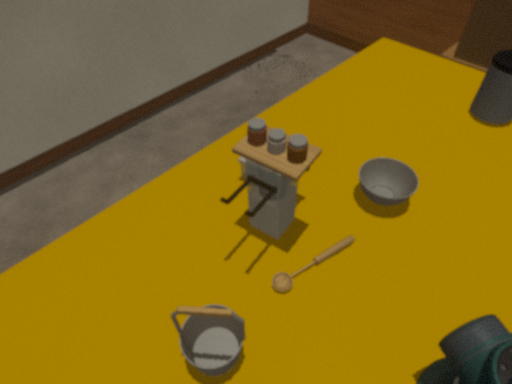

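View pics/top0.png

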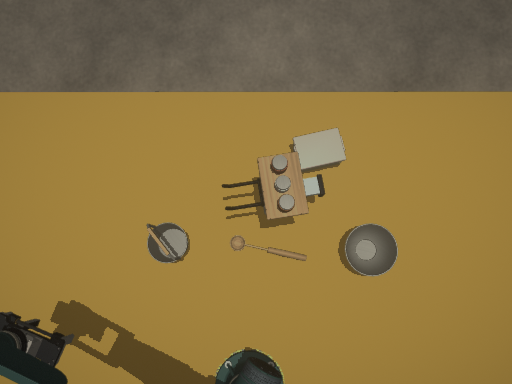

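The side view shows the dispenser around (275,190), with its prongs pointing lower-left, and the pail at (212,335). In the top view the prongs run left (world +y) to (223,185) and (226,209), the pail bar is around (163,243), and the pad is at (321,185).

```bash
cat > h.py <<'E'
import numpy as np,cv2
from bench import robot
def cloud(n,d):
    c=robot.camera_info(n);v,u=np.mgrid[:d.shape[0],:d.shape[1]]
    X=np.stack([(u-c['cx'])/c['fx']*d,(v-c['cy'])/c['fy']*d,d],-1)
    return (X-c['t'])@c['R']
def ray(n,u,v,z):
    c=robot.camera_info(n);r=c['R'].T@np.array([(u-c['cx'])/c['fx'],(v-c['cy'])/c['fy'],1]);o=-c['R'].T@c['t']
    return o+r*(z-o[2])/r[2]
def proj(n,X):
    c=robot.camera_info(n);q=np.asarray(X)@c['R'].T+c['t'];return np.stack([q[...,0]/q[...,2]*c['fx']+c['cx'],q[...,1]/q[...,2]*c['fy']+c['cy']],-1)
E
python3 - <<'E'
from h import *
for n in("side","top"):
    f=np.load(f"pics/{n}0.npz");P=cloud(n,f['d']);
    box=(P[...,0]>.3)&(P[...,0]<.8)&(P[...,1]>-.35)&(P[...,1]<.4)
    tab=box&(abs(P[...,2])<.02);print(n,'table z',np.median(P[tab][:,2]))
    # shelf top z~.251
    s=box&(abs(P[...,2]-.251)<.006)&(P[...,1]<.1)&(P[...,1]>-.25)
    q=P[s];print('shelf',len(q),q.min(0),q.max(0),cv2.minAreaRect((q[:,:2]*1000).astype(np.float32)))
    s=box&(abs(P[...,2]-.189)<.012)&(P[...,1]>.05)&(P[...,1]<.33)
    q=P[s];print('z~.19',len(q),q.min(0),q.max(0))
    for y0 in np.arange(.05,.33,.02):
        r=q[(q[:,1]>=y0)&(q[:,1]<y0+.02)]
        if len(r):print(round(y0,2),len(r),r.min(0).round(3),r.max(0).round(3))
p=np.load("pics/top0.npz")['p'];cv2.imwrite("pics/topz.png",cv2.resize(p[120:280,130:340,::-1],None,fx=3.7,fy=3.7,interpolation=2))
p=np.load("pics/side0.npz")['p'];cv2.imwrite("pics/sidez.png",cv2.resize(p[290:384,150:270,::-1],None,fx=6,fy=6,interpolation=2))
E
```

```text
side table z 0.00023121472408603797
shelf 1538 [ 0.48858325 -0.15807229  0.24503523] [ 0.66188459 -0.02170363  0.25684547] ((580.298583984375, -90.30386352539062), (170.02056884765625, 111.89915466308594), 10.043722152709961)
z~.19 536 [0.38906832 0.05020939 0.17723154] [0.5925838  0.28647041 0.20067837]
0.05 34 [0.519 0.05  0.185] [0.593 0.07  0.201]
0.21 86 [0.389 0.215 0.177] [0.414 0.23  0.196]
0.23 161 [0.399 0.23  0.178] [0.437 0.25  0.195]
0.25 153 [0.424 0.25  0.179] [0.459 0.27  0.197]
0.27 102 [0.448 0.27  0.177] [0.474 0.286 0.195]
top table z -0.00013625307660605966
shelf 1918 [ 0.49031381 -0.15950644  0.24509945] [ 0.67234521 -0.02422298  0.25684944] ((582.159423828125, -92.11834716796875), (170.7600860595703, 112.05010986328125), 9.383267402648926)
z~.19 179 [0.39198038 0.05049899 0.17721355] [0.59439245 0.28420718 0.20084984]
0.05 20 [0.522 0.05  0.186] [0.594 0.063 0.201]
0.21 35 [0.392 0.215 0.178] [0.414 0.229 0.196]
0.23 51 [0.403 0.231 0.18 ] [0.439 0.249 0.197]
0.25 50 [0.427 0.251 0.177] [0.464 0.27  0.199]
0.27 23 [0.454 0.27  0.181] [0.475 0.284 0.196]
```

View pics/topz.png

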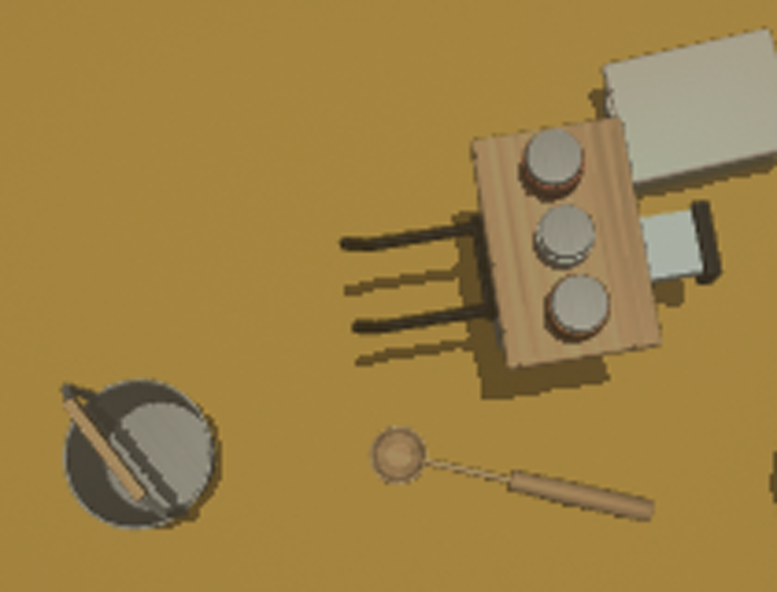

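View pics/sidez.png

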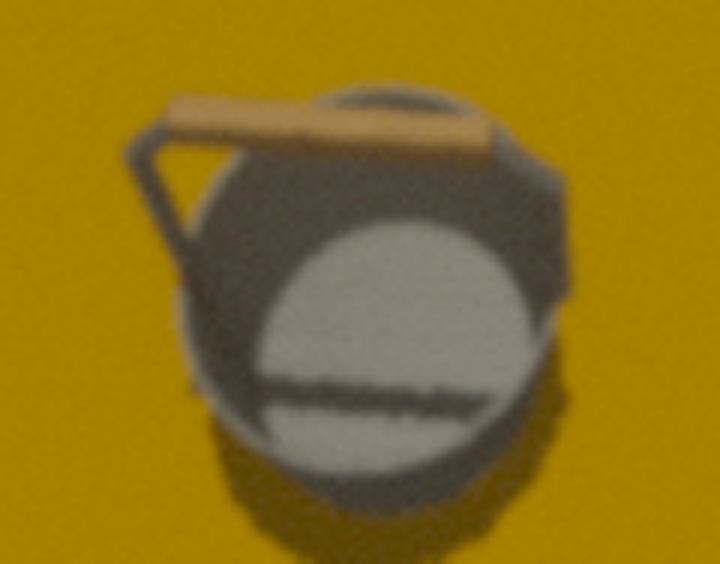

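```bash
python3 - <<'E'
from h import *
def rect(q):
    r=cv2.minAreaRect((q[:,:2]*1000).astype(np.float32)); b=cv2.boxPoints(r)
    e=[b[1]-b[0],b[2]-b[1]];e=max(e,key=np.linalg.norm);return np.round(r[0],1),np.round(r[1],1),round(np.degrees(np.arctan2(e[1],e[0]))%180,2)
for n in("side","top"):
    f=np.load(f"pics/{n}0.npz");P=cloud(n,f['d']);p=f['p'];hsv=cv2.cvtColor(p,cv2.COLOR_RGB2HSV)
    near=(P[...,1]>.19)&(P[...,1]<.31)&(P[...,0]>.36)&(P[...,0]<.5)
    m=near&(P[...,2]>.165)&(P[...,2]<.215)&(hsv[...,1]>70)
    q=P[m];print(n,'bar',len(q),rect(q),'z',np.percentile(q[:,2],[2,50,98]),'mean',q.mean(0))
    m=near&(abs(P[...,2]-.085)<.004);q=P[m];print('rim',len(q),cv2.minEnclosingCircle((q[:,:2]*1000).astype(np.float32)))
    m=(abs(P[...,2]-.251)<.004)&(P[...,0]>.45)&(P[...,0]<.7)&(P[...,1]<.02)&(P[...,1]>-.2);print('shelf',rect(P[m]))
    th=np.radians(99.7);ex=np.array([np.cos(th),np.sin(th)]);ey=np.array([-ex[1],ex[0]]);o=np.array([.5788,-.0782])
    L=np.stack([(P[...,:2]-o)@ex,(P[...,:2]-o)@ey,P[...,2]],-1)
    m=(L[...,0]>-.16)&(L[...,0]<-.10)&(abs(L[...,1])<.045)&(L[...,2]>.1)&(L[...,2]<.17)
    q=L[m];print('pad local',len(q),np.percentile(q,[2,50,98],axis=0).round(4).tolist())
    m=(L[...,0]>.06)&(L[...,0]<.15)&(abs(L[...,1])<.05)&(L[...,2]>.17)&(L[...,2]<.22)
    q=L[m];
    for s in(-1,1):
        r=q[q[:,1]*s>0];print('prong local',len(r),np.percentile(r,[3,50,97],axis=0).round(4).tolist(),np.polyfit(r[:,0],r[:,1],1))
E
```

```text
side bar 517 (array([431.4, 251.1]), array([125.4,  11.2]), np.float32(40.35)) z [0.16880645 0.19160465 0.19483053] mean [0.43068372 0.25233051 0.18873347]
rim 290 ((431.2173156738281, 250.7906951904297), 62.59363555908203)
shelf (array([580.3, -90.3]), array([170. , 111.9]), np.float32(10.04))
pad local 7 [[-0.1341, 0.0263, 0.1066], [-0.1257, 0.0287, 0.1076], [-0.1234, 0.0303, 0.1153]]
prong local 154 [[0.0626, -0.035, 0.185], [0.1062, -0.0296, 0.1894], [0.1479, -0.0273, 0.211]] [ 0.00523073 -0.0308124 ]
prong local 164 [[0.0636, 0.028, 0.1847], [0.107, 0.034, 0.1892], [0.1485, 0.0366, 0.211]] [0.00966087 0.03231511]
top bar 144 (array([438.3, 254.2]), array([107.4,  10.3]), np.float32(39.41)) z [0.17708531 0.19237509 0.19696139] mean [0.43487314 0.25068473 0.19169039]
rim 110 ((432.3016052246094, 249.938720703125), 62.46455383300781)
shelf (array([581.9, -92. ]), array([170.1, 112. ]), np.float32(9.58))
pad local 262 [[-0.1367, -0.0274, 0.1302], [-0.1214, 0.0018, 0.1536], [-0.1011, 0.0289, 0.1599]]
prong local 116 [[0.0638, -0.0376, 0.1844], [0.1075, -0.0325, 0.1902], [0.1456, -0.0285, 0.2112]] [-0.00056878 -0.03254239]
prong local 110 [[0.0632, 0.0266, 0.1844], [0.1034, 0.0315, 0.1894], [0.1461, 0.0355, 0.2099]] [-0.00062424  0.03126279]
```

Emit:
step_arm --commands '[{"xyz":[0.01,-0.01,0.03],"twist":[0,0,5]},{"xyz":[0.03,-0.035,0.05],"twist":[0,0,11]},{"xyz":[0.055,-0.06,0.05],"twist":[0,0,17]},{"xyz":[0.08,-0.09,0.05],"twist":[0,0,23]},{"xyz":[0.105,-0.12,0.05],"twist":[0,0,29]},{"xyz":[0.13,-0.15,0.05],"twist":[0,0,35]},{"xyz":[0.155,-0.18,0.05],"twist":[0,0,41]},{"xyz":[0.18,-0.21,0.05],"twist":[0,0,47]},{"xyz":[0.205,-0.235,0.05],"twist":[0,0,53]},{"xyz":[0.225,-0.255,0.05],"twist":[0,0,58]},{"xyz":[0.237,-0.2635,0.05],"twist":[0,0,60.7]},{"xyz":[0.237,-0.2635,0.05],"twist":[0,0,60.7]}]' --fingers 0

```text
time: 1.1
tool_pos: [0.4335, 0.2486, 0.2624]
ee_rot: [-1.569, 0.0, 2.265]
wrist_force: [-1.1, -0.3, -1.2]
width: 0.0942
```

Emit:
step_arm --commands '[{"xyz":[0,0,-0.02],"twist":[0,0,0]},{"xyz":[0,0,-0.045],"twist":[0,0,0]},{"xyz":[0,0,-0.07],"twist":[0,0,0]},{"xyz":[0,0,-0.082],"twist":[0,0,0]},{"xyz":[0,0,-0.088],"twist":[0,0,0]},{"xyz":[0,0,-0.088],"twist":[0,0,0]}]'

```text
time: 1.6
tool_pos: [0.4305, 0.2511, 0.1741]
ee_rot: [-1.568, -0.001, 2.269]
wrist_force: [0.3, 0.5, 0.6]
width: 0.0944
```

```bash
python3 - <<'E'
from h import *
print(robot.get_obs())
a=[]
for n in("side","top"):
    p,d=robot.snapshot(n);c=proj(n,[.432,.25,.185]).astype(int);x,y=np.clip(c-60,0,None);a.append(cv2.resize(p[y:y+120,x:x+120,::-1],(400,400)))if min(p[y:y+120,x:x+120].shape[:2])>0 else 0
cv2.imwrite("pics/g1.png",np.hstack(a))
E
```

```text
{'time': 1.6, 'joint_positions': array([ 4.13975366e-01, -1.45379736e-02,  1.55365428e+00,  3.38793195e-04,
        1.60557776e+00, -1.85479410e+00]), 'qvel': array([-0.0054234 , -0.01594248, -0.05275012, -0.00153332,  0.01339009,
       -0.00406587]), 'joint_torque': array([ 4.24141021e-03, -2.91884279e+01, -2.96695876e+01, -3.20070516e-02,
       -2.58616847e-02,  6.44475236e-03]), 'tool_pos': array([0.43050902, 0.25109981, 0.17410077]), 'ee_rot': array([-1.56791403e+00, -1.19405781e-03,  2.26877900e+00]), 'wrist_force': array([0.30452821, 0.47266329, 0.55372485]), 'wrist_torque': array([ 0.09871336,  0.01215187, -0.02860755]), 'width': 0.09444668213892378}
```

View pics/g1.png

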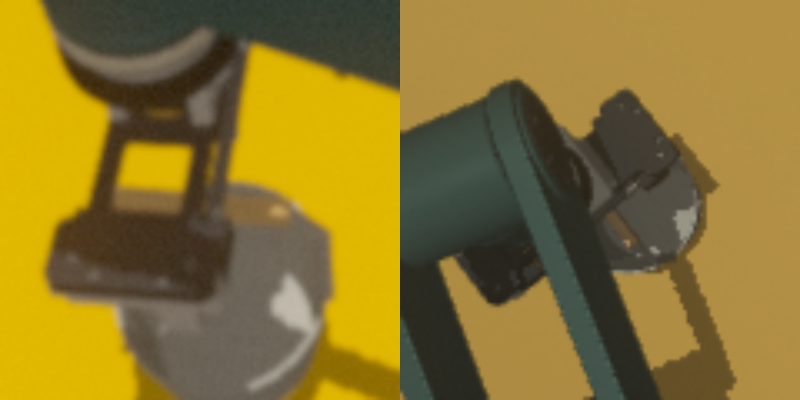

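The side view shows the gripper body's end (140,250) over the bar, and the wood is visible on both sides of it at (160,200) and (260,210). The top view shows the bar at (620,235), midway between the gripper's ends. So the gripper is centred, and I'll close it.

Emit:
step_arm --commands '[{"xyz":[0,0,0],"twist":[0,0,0]},{"xyz":[0,0,0],"twist":[0,0,0]},{"xyz":[0,0,0],"twist":[0,0,0]},{"xyz":[0,0,0],"twist":[0,0,0]},{"xyz":[0,0,0],"twist":[0,0,0]},{"xyz":[0,0,0],"twist":[0,0,0]},{"xyz":[0,0,0],"twist":[0,0,0]},{"xyz":[0,0,0],"twist":[0,0,0]},{"xyz":[0,0,0],"twist":[0,0,0]},{"xyz":[0,0,0],"twist":[0,0,0]}]' --fingers 255

```text
time: 2.53
tool_pos: [0.4317, 0.2509, 0.1755]
ee_rot: [-1.571, -0.0, 2.268]
wrist_force: [-0.4, -0.5, 1.4]
width: 0.0305
```

Emit:
step_arm --commands '[{"xyz":[0,0,0],"twist":[0,0,0]},{"xyz":[0,0,0],"twist":[0,0,0]},{"xyz":[0,0,0],"twist":[0,0,0]},{"xyz":[0,0,0],"twist":[0,0,0]},{"xyz":[0,0,0],"twist":[0,0,0]},{"xyz":[0,0,0],"twist":[0,0,0]}]'

```text
time: 3.03
tool_pos: [0.4315, 0.251, 0.1754]
ee_rot: [-1.571, -0.0, 2.269]
wrist_force: [-1.0, 0.3, 0.7]
width: 0.0098
```

Emit:
step_arm --commands '[{"xyz":[0,0,0.01],"twist":[0,0,0]},{"xyz":[0,0,0.025],"twist":[0,0,0]},{"xyz":[0,0,0.045],"twist":[0,0,0]},{"xyz":[0,0,0.06],"twist":[0,0,0]},{"xyz":[0.012,-0.015,0.06],"twist":[0,0,-4]},{"xyz":[0.03,-0.035,0.06],"twist":[0,0,-9]},{"xyz":[0.05,-0.058,0.06],"twist":[0,0,-14]},{"xyz":[0.07,-0.082,0.06],"twist":[0,0,-19]},{"xyz":[0.09,-0.106,0.06],"twist":[0,0,-24]},{"xyz":[0.105,-0.124,0.06],"twist":[0,0,-28.5]},{"xyz":[0.1135,-0.1335,0.06],"twist":[0,0,-30.2]},{"xyz":[0.1135,-0.1335,0.06],"twist":[0,0,-30.2]}]'

```text
time: 4.03
tool_pos: [0.5465, 0.1152, 0.2348]
ee_rot: [-1.57, 0.001, 1.738]
wrist_force: [-0.2, 0.5, -1.8]
width: 0.0094
```

```bash
python3 - <<'E'
from h import *
o=robot.get_obs();print(o['tool_pos'],o['ee_rot'],o['width'],o['wrist_force'])
a=[]
for n in("side","top"):
    p,d=robot.snapshot(n);c=proj(n,[.56,.06,.185]).astype(int);x,y=np.clip(c-90,0,None);a.append(cv2.resize(p[y:y+180,x:x+180,::-1],(400,400)))
cv2.imwrite("pics/g2.png",np.hstack(a))
E
```

```text
[0.54648731 0.11521868 0.23484489] [-1.56998235e+00  1.03359047e-03  1.73814752e+00] 0.00943700883665552 [-0.181912    0.49966427 -1.82366429]
```

View pics/g2.png

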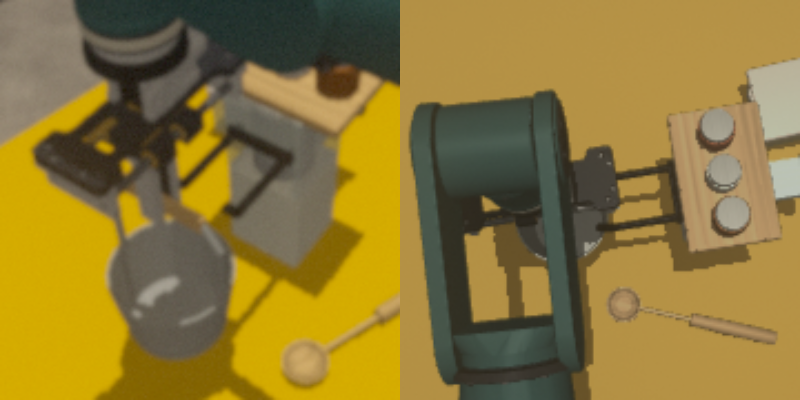

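Emit:
step_arm --commands '[{"xyz":[0.002,-0.01,0],"twist":[0,0,0]},{"xyz":[0.0045,-0.026,0],"twist":[0,0,0]},{"xyz":[0.0075,-0.044,0],"twist":[0,0,0]},{"xyz":[0.0105,-0.06,0],"twist":[0,0,0]},{"xyz":[0.0125,-0.073,0],"twist":[0,0,0]},{"xyz":[0.0135,-0.079,0],"twist":[0,0,0]},{"xyz":[0.0135,-0.079,0],"twist":[0,0,0]},{"xyz":[0.0135,-0.079,-0.01],"twist":[0,0,0]},{"xyz":[0.0135,-0.079,-0.02],"twist":[0,0,0]},{"xyz":[0.0135,-0.079,-0.03],"twist":[0,0,0]},{"xyz":[0.0135,-0.079,-0.035],"twist":[0,0,0]},{"xyz":[0.0135,-0.079,-0.035],"twist":[0,0,0]}]'

```text
time: 5.13
tool_pos: [0.5573, 0.039, 0.1975]
ee_rot: [-1.566, -0.001, 1.742]
wrist_force: [-0.9, -0.4, -3.7]
width: 0.0097
```

```bash
python3 - <<'E'
from h import *
o=robot.get_obs();print(o['tool_pos'],o['ee_rot'],o['width'],o['wrist_force'])
a=[]
for n in("side","top"):
    p,d=robot.snapshot(n);c=proj(n,[.56,.03,.185]).astype(int);x,y=np.clip(c-80,0,None);a.append(cv2.resize(p[y:y+160,x:x+160,::-1],(400,400)))
cv2.imwrite("pics/g3.png",np.hstack(a))
E
```

```text
[0.55726838 0.03899812 0.19751378] [-1.56578612e+00 -1.26819651e-03  1.74219597e+00] 0.009665908364824824 [-0.93123731 -0.37999632 -3.70567298]
```

View pics/g3.png

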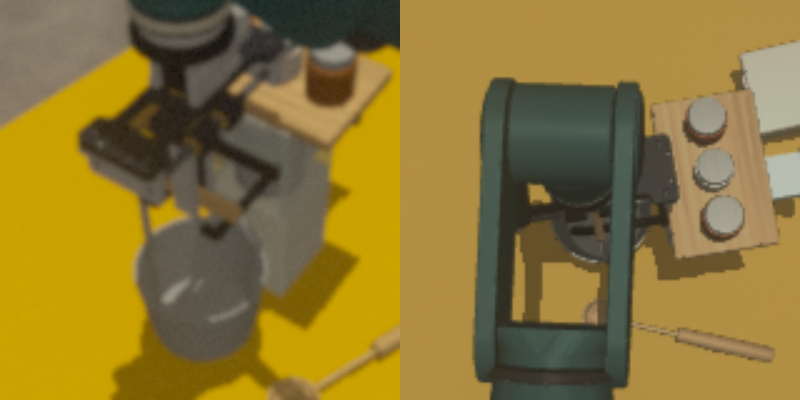

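The side view shows the bar at (220,205) inside the upturned prong tip at (215,230). The pail is upright, and the gripper's end stops short of the jars at about (670,170) in the top view. I'll lower it the rest of the way.

Emit:
step_arm --commands '[{"xyz":[0,0,-0.003],"twist":[0,0,0]},{"xyz":[0,0,-0.006],"twist":[0,0,0]},{"xyz":[0,0,-0.008],"twist":[0,0,0]},{"xyz":[0,0,-0.01],"twist":[0,0,0]},{"xyz":[0,0,-0.0115],"twist":[0,0,0]},{"xyz":[0,0,-0.0115],"twist":[0,0,0]},{"xyz":[0,0,-0.0115],"twist":[0,0,0]},{"xyz":[0,0,-0.0115],"twist":[0,0,0]}]'

```text
time: 5.9
tool_pos: [0.5588, 0.0384, 0.1891]
ee_rot: [-1.571, -0.0, 1.741]
wrist_force: [0.3, -0.2, -2.8]
width: 0.0099
```

Emit:
step_arm --commands '[{"xyz":[0,0,-0.001],"twist":[0,0,0]},{"xyz":[0,0,-0.002],"twist":[0,0,0]},{"xyz":[0,0,-0.0025],"twist":[0,0,0]},{"xyz":[0,0,-0.0025],"twist":[0,0,0]},{"xyz":[0,0,-0.0025],"twist":[0,0,0]},{"xyz":[0,0,-0.0025],"twist":[0,0,0]}]'

```text
time: 6.4
tool_pos: [0.559, 0.0384, 0.1883]
ee_rot: [-1.573, 0.0, 1.741]
wrist_force: [-3.1, -0.4, 6.2]
width: 0.0098
```

Emit:
step_arm --commands '[{"xyz":[0,0,0.001],"twist":[0,0,0]},{"xyz":[0,0,0.001],"twist":[0,0,0]},{"xyz":[0,0,0.001],"twist":[0,0,0]},{"xyz":[0,0,0.001],"twist":[0,0,0]},{"xyz":[0,0,0.001],"twist":[0,0,0]},{"xyz":[0,0,0.001],"twist":[0,0,0]},{"xyz":[0,0,0.001],"twist":[0,0,0]},{"xyz":[0,0,0.001],"twist":[0,0,0]}]' --fingers 165

```text
time: 7.07
tool_pos: [0.5587, 0.0384, 0.1874]
ee_rot: [-1.571, -0.0, 1.741]
wrist_force: [-0.2, -0.5, -0.1]
width: 0.0332
```

```bash
python3 - <<'E'
from h import *
o=robot.get_obs();print(o['tool_pos'],o['ee_rot'],o['width'],o['wrist_force'])
a=[]
for n in("side","top"):
    p,d=robot.snapshot(n);c=proj(n,[.56,.03,.185]).astype(int);x,y=np.clip(c-80,0,None);a.append(cv2.resize(p[y:y+160,x:x+160,::-1],(400,400)))
cv2.imwrite("pics/g4.png",np.hstack(a))
E
```

```text
[0.55867043 0.03841582 0.18736188] [-1.57061095e+00 -1.48094100e-04  1.74133310e+00] 0.03320683659733859 [-0.18082208 -0.46524244 -0.1140496 ]
```

View pics/g4.png

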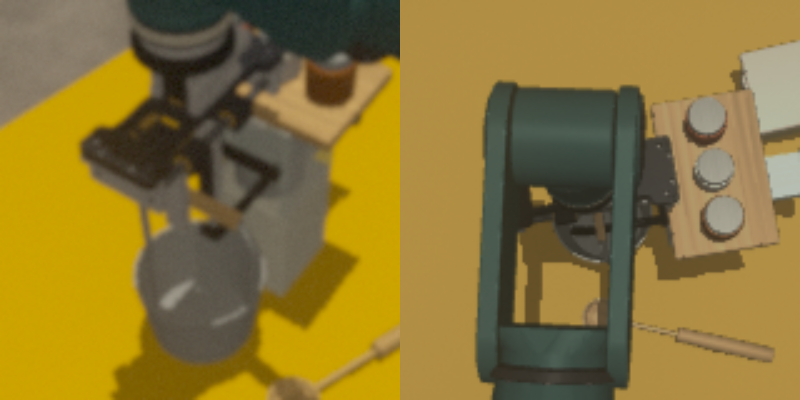

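The pail hangs with its bar at (215,210) on the prongs, and the wrist force is about zero. I'll raise the gripper straight up.

Emit:
step_arm --commands '[{"xyz":[0,0,0.008],"twist":[0,0,0]},{"xyz":[0,0,0.018],"twist":[0,0,0]},{"xyz":[0,0,0.03],"twist":[0,0,0]},{"xyz":[0,0,0.045],"twist":[0,0,0]},{"xyz":[0,0,0.065],"twist":[0,0,0]},{"xyz":[0,0,0.09],"twist":[0,0,0]},{"xyz":[0,0,0.12],"twist":[0,0,0]},{"xyz":[0,0,0.15],"twist":[0,0,0]},{"xyz":[0,0,0.18],"twist":[0,0,0]},{"xyz":[0,0,0.21],"twist":[0,0,0]},{"xyz":[0,0,0.235],"twist":[0,0,0]},{"xyz":[0,0,0.24],"twist":[0,0,0]}]'

```text
time: 8.17
tool_pos: [0.5589, 0.0384, 0.4347]
ee_rot: [-1.582, 0.002, 1.741]
wrist_force: [0.2, 0.4, 1.3]
width: 0.033
```

```bash
python3 - <<'E'
from h import *
o=robot.get_obs();print(o['tool_pos'],o['ee_rot'],o['joint_positions'],o['width'],o['wrist_force'])
a=[]
for n in("side","top"):
    p,d=robot.snapshot(n);c=proj(n,[.56,.03,.185]).astype(int);x,y=np.clip(c-80,0,None);a.append(cv2.resize(p[y:y+160,x:x+160,::-1],(400,400)))
    P=cloud(n,d);hsv=cv2.cvtColor(p,cv2.COLOR_RGB2HSV)
    m=(abs(P[...,0]-.559)<.06)&(abs(P[...,1]-.038)<.02)&(P[...,2]>.192)&(P[...,2]<.215);q=P[m]
    if len(q)>5:print(n,len(q),np.percentile(q,[3,50,97],axis=0).round(3).tolist())
cv2.imwrite("pics/g5.png",np.hstack(a))
E
```

```text
[0.55889948 0.0384023  0.43465304] [-1.58201859  0.00228773  1.74130148] [-3.26164511e-02  1.73057702e-01  8.33113367e-01  2.73130187e-05
  2.12396855e+00 -1.77391629e+00] 0.03300146361798296 [0.23910267 0.38061648 1.25028332]
side 320 [[0.512, 0.029, 0.193], [0.552, 0.04, 0.204], [0.602, 0.053, 0.208]]
top 25 [[0.521, 0.045, 0.193], [0.527, 0.051, 0.201], [0.591, 0.058, 0.211]]
```

View pics/g5.png

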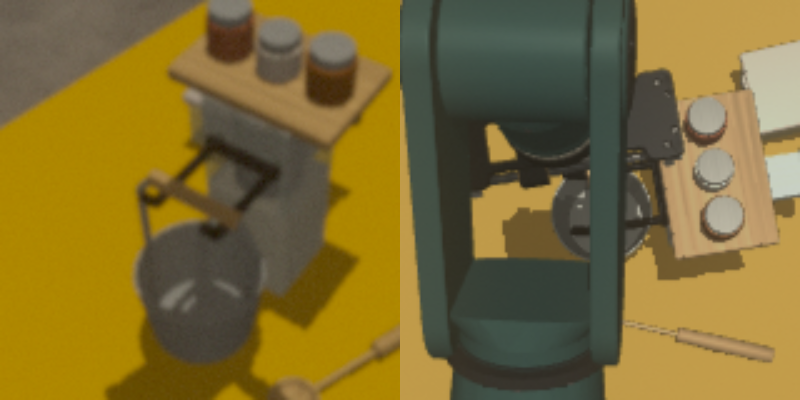

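The pail hangs on both prongs, with the bar running from (155,178) to (235,215) in the side view and level. Next I'll go over to the pad side with the fingers shut.

Emit:
step_arm --commands '[{"xyz":[0.002,-0.015,0],"twist":[0,0,-7]},{"xyz":[0.006,-0.04,0],"twist":[0,0,-14]},{"xyz":[0.012,-0.07,0],"twist":[0,0,-21]},{"xyz":[0.018,-0.1,0],"twist":[0,0,-28]},{"xyz":[0.024,-0.13,0],"twist":[0,0,-35]},{"xyz":[0.03,-0.165,0],"twist":[0,0,-42]},{"xyz":[0.035,-0.2,0],"twist":[0,0,-49]},{"xyz":[0.04,-0.235,0],"twist":[0,0,-56]},{"xyz":[0.045,-0.27,0],"twist":[0,0,-63]},{"xyz":[0.05,-0.3,0],"twist":[0,0,-70]},{"xyz":[0.055,-0.325,0],"twist":[0,0,-77]},{"xyz":[0.058,-0.34,0],"twist":[0,0,-84]}]' --fingers 255

```text
time: 9.27
tool_pos: [0.6166, -0.3048, 0.4233]
ee_rot: [-1.567, 0.005, 0.266]
wrist_force: [-0.1, -0.0, 0.2]
width: 0.0005
```

Emit:
step_arm --commands '[{"xyz":[0,0,-0.01],"twist":[0,0,-6]},{"xyz":[0,0,-0.02],"twist":[0,0,-6]},{"xyz":[0,0,-0.02],"twist":[0,0,-6]}]'

```text
time: 9.52
tool_pos: [0.6164, -0.3021, 0.4019]
ee_rot: [-1.565, 0.007, 0.17]
wrist_force: [-0.8, -0.1, -0.7]
width: 0.0003
```

```bash
python3 - <<'E'
from h import *
o=robot.get_obs();print(o['tool_pos'],np.degrees(o['ee_rot']),o['joint_positions'],o['width'],o['wrist_force'])
E
```

```text
[ 0.61644284 -0.30210862  0.40193098] [-89.65705575   0.39411708   9.73122897] [-5.38261501e-01  5.07141822e-01  4.62871278e-01  8.88492707e-05
  2.18069745e+00 -7.08032341e-01] 0.00032799801747372367 [-0.7505209  -0.11744062 -0.73583567]
```

Emit:
step_arm --commands '[{"xyz":[0,-0.005,-0.01],"twist":[6.9,1.2,0]},{"xyz":[0,-0.01,-0.025],"twist":[13.8,2.4,0]},{"xyz":[0,-0.01,-0.045],"twist":[20.7,3.6,0]},{"xyz":[0,-0.01,-0.065],"twist":[27.6,4.8,0]},{"xyz":[0,-0.01,-0.085],"twist":[34.5,5.9,0]},{"xyz":[0,-0.01,-0.105],"twist":[41.4,7.1,0]},{"xyz":[0,-0.01,-0.125],"twist":[41.4,7.1,0]},{"xyz":[0,-0.01,-0.14],"twist":[41.4,7.1,0]},{"xyz":[0,-0.01,-0.14],"twist":[41.4,7.1,0]}]'

```text
time: 10.27
tool_pos: [0.6161, -0.3117, 0.2606]
ee_rot: [-0.828, 0.008, 0.169]
wrist_force: [0.5, 0.5, -0.1]
width: 0.0009
```

```bash
cat > st.py <<'E'
from h import *
import sys
o=robot.get_obs()
th=np.radians(99.8);ex=np.array([np.cos(th),np.sin(th),0]);ey=np.array([-ex[1],ex[0],0]);O=np.array([.579,-.078,0])
from scipy.spatial.transform import Rotation as R
M=R.from_euler('xyz',o['ee_rot']).as_matrix();t=o['tool_pos']-O
print('t',o['time'],'tcp',o['tool_pos'].round(4),'disp',(t@ex*1e3).round(1),(t@ey*1e3).round(1),(t[2]*1e3).round(1),'finger dir disp',(M[:,1]@ex).round(3),(M[:,1]@ey).round(3),M[2,1].round(3),'xdir',(M[:,0]@ey).round(3))
print('q',o['joint_positions'].round(3),'F',o['wrist_force'].round(2))
if len(sys.argv)>1:
    a=[]
    for n in("side","top"):
        p,d=robot.snapshot(n);c=proj(n,[.59,-.15,.185]).astype(int);x,y=np.clip(c-100,0,None);a.append(cv2.resize(p[y:y+200,x:x+200,::-1],(400,400)))
    cv2.imwrite(f"pics/{sys.argv[1]}.png",np.hstack(a))
E
python3 st.py g6
```

```text
t 10.2667 tcp [ 0.6161 -0.3117  0.2606] disp -236.6 3.2 260.6 finger dir disp 0.677 0.004 -0.736 xdir -1.0
q [-0.754  0.872  0.36   0.666  2.43  -0.522] F [ 0.53  0.55 -0.13]
```

View pics/g6.png

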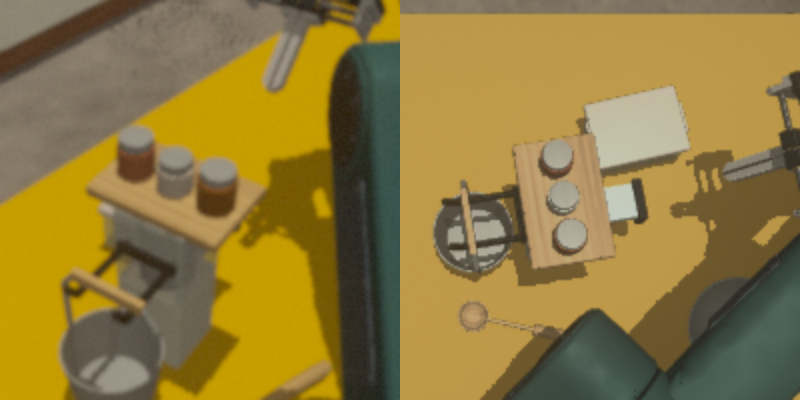

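The side view shows the shut fingers at (285,65), tilted. The top view shows them at (755,165), in line with the pad at (640,200) once lowered, and the pail hangs square. I'll lower and approach now.

Emit:
step_arm --commands '[{"xyz":[0,0,-0.015],"twist":[0,0,0]},{"xyz":[0,0,-0.035],"twist":[0,0,0]},{"xyz":[0,0.005,-0.055],"twist":[0,0,0]},{"xyz":[-0.001,0.01,-0.075],"twist":[0,0,0]},{"xyz":[-0.002,0.018,-0.095],"twist":[0,0,0]},{"xyz":[-0.003,0.026,-0.115],"twist":[0,0,0]},{"xyz":[-0.004,0.034,-0.127],"twist":[0,0,0]},{"xyz":[-0.005,0.042,-0.13],"twist":[0,0,0]},{"xyz":[-0.006,0.05,-0.13],"twist":[0,0,0]},{"xyz":[-0.0065,0.056,-0.13],"twist":[0,0,0]},{"xyz":[-0.0065,0.056,-0.13],"twist":[0,0,0]}]'

```text
time: 11.28
tool_pos: [0.6111, -0.2545, 0.1405]
ee_rot: [-0.841, -0.004, 0.172]
wrist_force: [0.4, -0.6, 1.2]
width: 0.0003
```

```bash
python3 st.py g7
```

```text
t 11.2833 tcp [ 0.6111 -0.2545  0.1405] disp -179.3 -1.6 140.5 finger dir disp 0.667 -0.002 -0.745 xdir -1.0
q [-0.707  0.741  0.804  0.529  2.13  -0.719] F [ 0.36 -0.63  1.22]
```

View pics/g7.png

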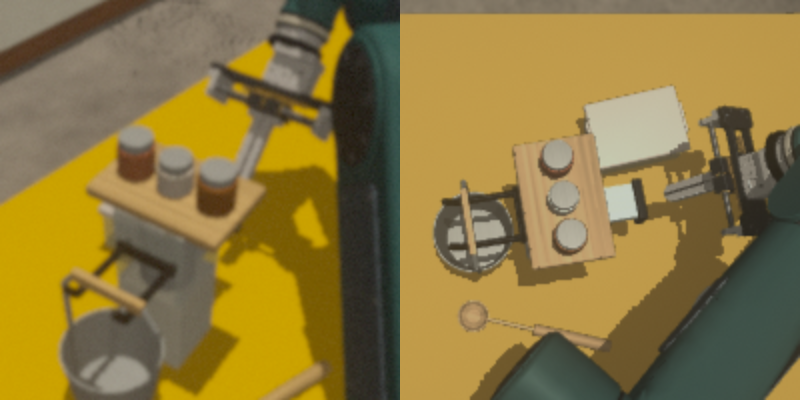

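Emit:
step_arm --commands '[{"xyz":[-0.001,0.008,-0.003],"twist":[0,0,0]},{"xyz":[-0.003,0.017,-0.006],"twist":[0,0,0]},{"xyz":[-0.004,0.0245,-0.006],"twist":[0,0,0]},{"xyz":[-0.004,0.0245,-0.006],"twist":[0,0,0]},{"xyz":[-0.004,0.0245,-0.006],"twist":[0,0,0]},{"xyz":[-0.004,0.0245,-0.006],"twist":[0,0,0]}]'

```text
time: 11.88
tool_pos: [0.6064, -0.2316, 0.1319]
ee_rot: [-0.839, -0.001, 0.17]
wrist_force: [0.1, 0.1, -0.2]
width: 0.0005
```

```bash
python3 st.py g8
```

```text
t 11.8833 tcp [ 0.6064 -0.2316  0.1319] disp -156.0 -0.8 131.9 finger dir disp 0.668 -0.002 -0.744 xdir -1.0
q [-0.689  0.703  0.883  0.527  2.088 -0.72 ] F [ 0.12  0.12 -0.22]
```

View pics/g8.png

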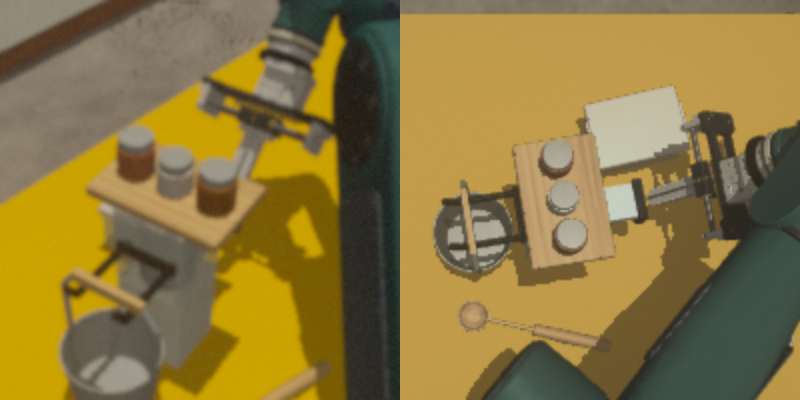

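The fingertip, at about (650,200) in the top view, is just off the middle of the pad. I'll push along (-0.170, 0.985).

Emit:
step_arm --commands '[{"xyz":[-0.0005,0.003,0],"twist":[0,0,0]},{"xyz":[-0.001,0.006,0],"twist":[0,0,0]},{"xyz":[-0.0015,0.009,0],"twist":[0,0,0]},{"xyz":[-0.0025,0.014,0],"twist":[0,0,0]},{"xyz":[-0.0035,0.019,0],"twist":[0,0,0]},{"xyz":[-0.004,0.024,0],"twist":[0,0,0]},{"xyz":[-0.005,0.029,0],"twist":[0,0,0]},{"xyz":[-0.006,0.034,0],"twist":[0,0,0]},{"xyz":[-0.007,0.039,0],"twist":[0,0,0]},{"xyz":[-0.0075,0.044,0],"twist":[0,0,0]},{"xyz":[-0.0085,0.049,0],"twist":[0,0,0]}]'

```text
time: 12.9
tool_pos: [0.5985, -0.1859, 0.1315]
ee_rot: [-0.847, -0.002, 0.165]
wrist_force: [2.1, -13.0, 2.1]
width: 0.0006
```

```bash
python3 st.py g9
```

```text
t 12.9 tcp [ 0.5985 -0.1859  0.1315] disp -109.7 -0.9 131.5 finger dir disp 0.662 -0.005 -0.749 xdir -1.0
q [-0.648  0.62   1.01   0.531  2.021 -0.705] F [  2.1  -13.03   2.06]
```

View pics/g9.png

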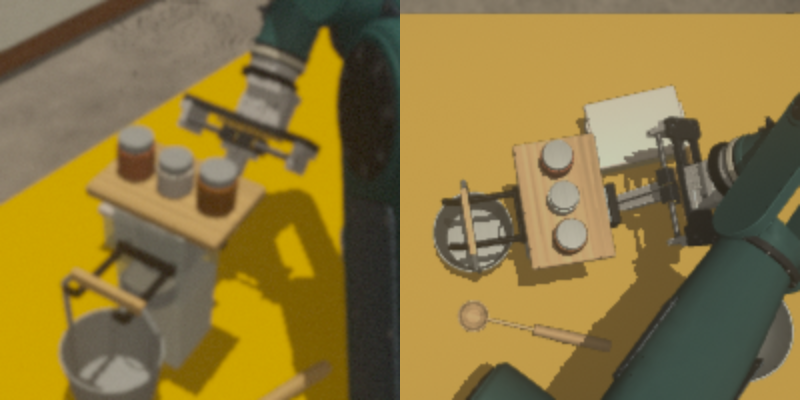

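Emit:
step_arm --commands '[{"xyz":[-0.0005,0.004,0],"twist":[0,0,0]},{"xyz":[-0.0015,0.008,0],"twist":[0,0,0]},{"xyz":[-0.002,0.012,0],"twist":[0,0,0]},{"xyz":[-0.003,0.016,0],"twist":[0,0,0]},{"xyz":[-0.0035,0.02,0],"twist":[0,0,0]},{"xyz":[-0.004,0.0235,0],"twist":[0,0,0]},{"xyz":[-0.0045,0.0265,0],"twist":[0,0,0]},{"xyz":[-0.005,0.029,0],"twist":[0,0,0]}]'

```text
time: 13.67
tool_pos: [0.5935, -0.1565, 0.1314]
ee_rot: [-0.846, -0.002, 0.166]
wrist_force: [2.5, -11.4, 0.8]
width: 0.0006
```

```bash
python3 st.py
```

```text
t 13.6667 tcp [ 0.5935 -0.1565  0.1314] disp -79.9 -0.9 131.4 finger dir disp 0.663 -0.005 -0.749 xdir -1.0
q [-0.62   0.576  1.077  0.539  1.988 -0.692] F [  2.45 -11.4    0.81]
```

Emit:
step_arm --commands '[{"xyz":[-0.0005,0.002,0],"twist":[0,0,0]},{"xyz":[-0.0005,0.004,0],"twist":[0,0,0]},{"xyz":[-0.001,0.006,0],"twist":[0,0,0]},{"xyz":[-0.001,0.0075,0],"twist":[0,0,0]},{"xyz":[-0.001,0.0075,0],"twist":[0,0,0]}]'

```text
time: 14.08
tool_pos: [0.5923, -0.1491, 0.1315]
ee_rot: [-0.846, -0.001, 0.166]
wrist_force: [0.1, -10.6, 0.7]
width: 0.0005
```

```bash
python3 st.py g10
```

```text
t 14.0833 tcp [ 0.5923 -0.1491  0.1315] disp -72.3 -1.0 131.5 finger dir disp 0.663 -0.004 -0.749 xdir -1.0
q [-0.613  0.565  1.093  0.541  1.98  -0.688] F [  0.06 -10.63   0.74]
```

View pics/g10.png

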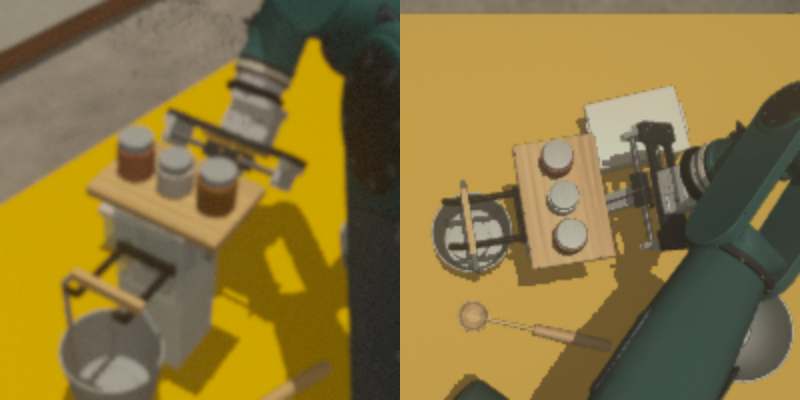

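Emit:
step_arm --commands '[{"xyz":[0,0.001,0],"twist":[0,0,0]},{"xyz":[-0.0003,0.002,0],"twist":[0,0,0]},{"xyz":[-0.0005,0.003,0],"twist":[0,0,0]},{"xyz":[-0.0005,0.003,0],"twist":[0,0,0]}]'

```text
time: 14.52
tool_pos: [0.592, -0.1472, 0.1315]
ee_rot: [-0.848, -0.002, 0.165]
wrist_force: [1.3, -13.3, 1.4]
width: 0.0004
```

```bash
python3 st.py
```

```text
t 14.5167 tcp [ 0.592  -0.1472  0.1315] disp -70.4 -1.0 131.5 finger dir disp 0.661 -0.005 -0.75 xdir -1.0
q [-0.61   0.561  1.098  0.541  1.976 -0.686] F [  1.26 -13.32   1.45]
```

Emit:
step_arm --commands '[{"xyz":[0,0.001,0],"twist":[0,0,0]},{"xyz":[-0.0003,0.002,0],"twist":[0,0,0]},{"xyz":[-0.0003,0.002,0],"twist":[0,0,0]},{"xyz":[-0.0003,0.002,0],"twist":[0,0,0]}]'

```text
time: 14.85
tool_pos: [0.5919, -0.147, 0.1315]
ee_rot: [-0.851, -0.002, 0.163]
wrist_force: [1.4, -18.4, 2.1]
width: 0.0001
```

```bash
python3 st.py g11
```

```text
t 14.85 tcp [ 0.5919 -0.147   0.1315] disp -70.2 -1.0 131.5 finger dir disp 0.659 -0.007 -0.752 xdir -1.0
q [-0.61   0.558  1.101  0.539  1.973 -0.685] F [  1.4  -18.42   2.05]
```

View pics/g11.png

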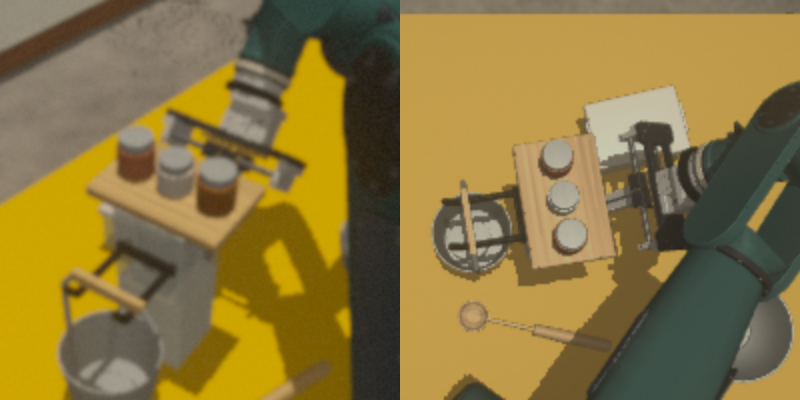

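The force rose 5 N while the tip moved only 0.2 mm, at disp x -70 as predicted, so the slide is at its stop. Now I'll check whether the tin is in the pail.

```bash
cat > pail.py <<'E'
from h import *
import sys
a=[]
for n in("side","top"):
    p,d=robot.snapshot(n);c=proj(n,[.559,.038,.08]).astype(int);x,y=np.clip(c-36,0,None);a.append(cv2.resize(p[y:y+72,x:x+72,::-1],(400,400),interpolation=2))
    P=cloud(n,d);m=(np.hypot(P[...,0]-.559,P[...,1]-.038)<.05)&(P[...,2]<.09);q=P[m]
    print(n,np.histogram(q[:,2],bins=np.arange(0,.095,.005)))
cv2.imwrite(f"pics/{sys.argv[1]}.png",np.hstack(a))
E
python3 pail.py p1
```

```text
side (array([ 51,   0,  27, 448,  53,  61,  43,  31,  18,   6,   0,   0,   0,
         0,   0,   0,   0,   0]), array([0.   , 0.005, 0.01 , 0.015, 0.02 , 0.025, 0.03 , 0.035, 0.04 ,
       0.045, 0.05 , 0.055, 0.06 , 0.065, 0.07 , 0.075, 0.08 , 0.085,
       0.09 ]))
top (array([  0,   5, 113, 306,  67,  16,  21,  14,   7,   8,   1,   0,   0,
         0,   0,   0,   0,   0]), array([0.   , 0.005, 0.01 , 0.015, 0.02 , 0.025, 0.03 , 0.035, 0.04 ,
       0.045, 0.05 , 0.055, 0.06 , 0.065, 0.07 , 0.075, 0.08 , 0.085,
       0.09 ]))
```

View pics/p1.png

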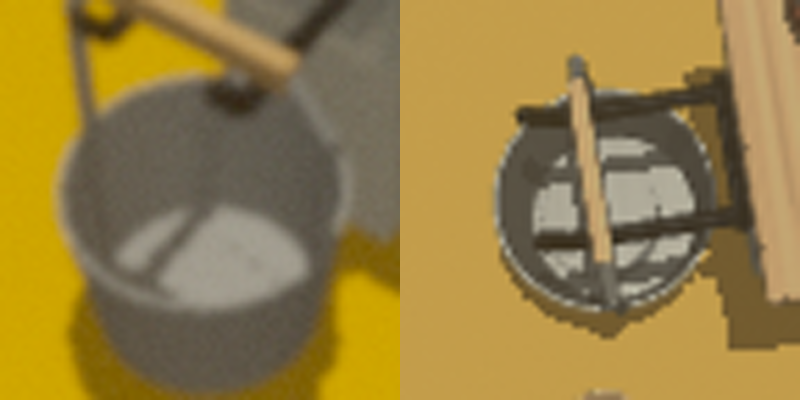

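```bash
python3 - <<'E'
from h import *
p,d=robot.snapshot("side");c=proj("side",[.57,.0,.14]).astype(int);print(c)
x,y=c-50
cv2.imwrite("pics/o1.png",cv2.resize(p[y:y+100,x:x+100,::-1],(600,600),interpolation=2))
th=np.radians(99.8);ex=np.array([np.cos(th),np.sin(th)]);ey=np.array([-ex[1],ex[0]]);o=np.array([.579,-.078])
for n in("side","top"):
    if n=="top":p,d=robot.snapshot(n)
    P=cloud(n,d)
    L=np.stack([(P[...,:2]-o)@ex,(P[...,:2]-o)@ey,P[...,2]],-1)
    m=(abs(L[...,1])<.04)&(L[...,2]>.12)&(L[...,2]<.165)&(L[...,0]>.03)&(L[...,0]<.13)
    q=L[m];print(n,'outlet',len(q),np.percentile(q,[3,50,97],axis=0).round(3).tolist() if len(q) else 0)
    m=(abs(L[...,1])<.04)&(L[...,2]>.10)&(L[...,2]<.165)&(L[...,0]>-.15)&(L[...,0]<-.04)
    q=L[m];print(n,'pad',len(q),np.histogram(q[:,0],bins=np.arange(-.15,-.03,.01))[0])
o=robot.get_obs();print(o['wrist_force'],o['wrist_torque'],o['joint_torque'])
E
```

```text
[252 205]
side outlet 300 [[0.031, -0.039, 0.122], [0.039, -0.007, 0.138], [0.043, 0.035, 0.159]]
side pad 0 [0 0 0 0 0 0 0 0 0 0 0]
top outlet 0 0
top pad 30 [ 0  0  0  0  1  4 25  0  0  0  0]
[  1.51244136 -17.11060163   2.00767299] [-2.6136843  -0.12549958  0.1755324 ] [ 1.02668971e+01 -4.87462950e+01 -2.21725255e+01  5.20787492e+00
  3.90409738e+00  2.52480019e-02]
```

View pics/o1.png

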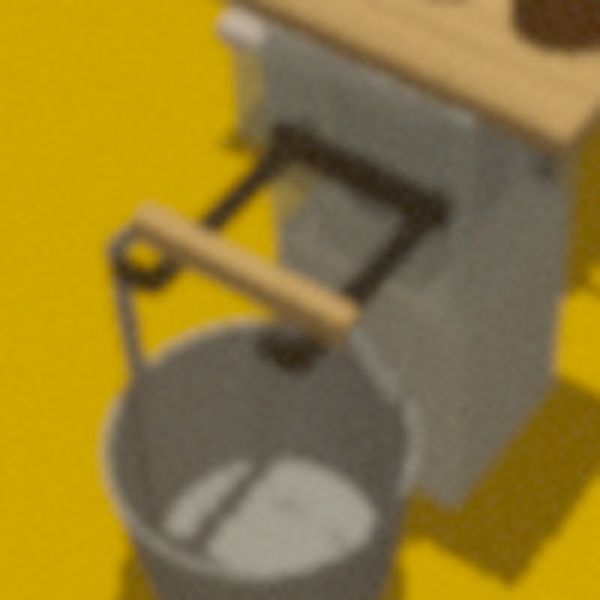

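```bash
python3 - <<'E'
from h import *
f=np.load("pics/side0.npz");p,d=robot.snapshot("side")
c=proj("side",[.57,-.02,.14]).astype(int);x,y=c-45
a=[cv2.resize(q[y:y+90,x:x+90,::-1],(400,400),interpolation=2) for q in (f['p'],p)]
cv2.imwrite("pics/o2.png",np.hstack(a))
th=np.radians(99.8);ex=np.array([np.cos(th),np.sin(th)]);ey=np.array([-ex[1],ex[0]]);o=np.array([.579,-.078])
for dd in(f['d'],d):
    P=cloud("side",dd);L=np.stack([(P[...,:2]-o)@ex,(P[...,:2]-o)@ey,P[...,2]],-1)
    for z in np.arange(.1,.24,.01):
        m=(abs(L[...,1])<.02)&(abs(L[...,2]-z)<.005)&(L[...,0]<.1)&(L[...,0]>-.1);q=L[m][:,0]
        print(round(z,3),len(q),np.percentile(q,[5,50,95]).round(3) if len(q) else '',end=' | ')
    print()
E
```

```text
0.1 25 [0.041 0.042 0.043] | 0.11 22 [0.041 0.042 0.042] | 0.12 50 [0.031 0.041 0.043] | 0.13 41 [0.028 0.032 0.039] | 0.14 28 [0.027 0.032 0.033] | 0.15 27 [0.029 0.032 0.034] | 0.16 5 [0.032 0.033 0.034] | 0.17 7 [0.041 0.042 0.043] | 0.18 15 [0.049 0.049 0.051] | 0.19 86 [0.042 0.049 0.051] | 0.2 49 [0.041 0.042 0.044] | 0.21 48 [0.04  0.042 0.044] | 0.22 45 [0.041 0.042 0.043] | 0.23 56 [0.04  0.042 0.044] | 
0.1 20 [0.041 0.042 0.044] | 0.11 27 [0.041 0.042 0.044] | 0.12 39 [0.038 0.041 0.043] | 0.13 27 [0.037 0.039 0.042] | 0.14 27 [0.038 0.039 0.04 ] | 0.15 47 [0.032 0.038 0.04 ] | 0.16 16 [0.033 0.034 0.036] | 0.17 7 [0.04  0.042 0.043] | 0.18 12 [0.049 0.05  0.05 ] | 0.19 78 [0.042 0.049 0.051] | 0.2 55 [0.041 0.042 0.048] | 0.21 49 [0.041 0.042 0.044] | 0.22 54 [0.041 0.042 0.043] | 0.23 49 [0.04  0.042 0.043] |
```

View pics/o2.png

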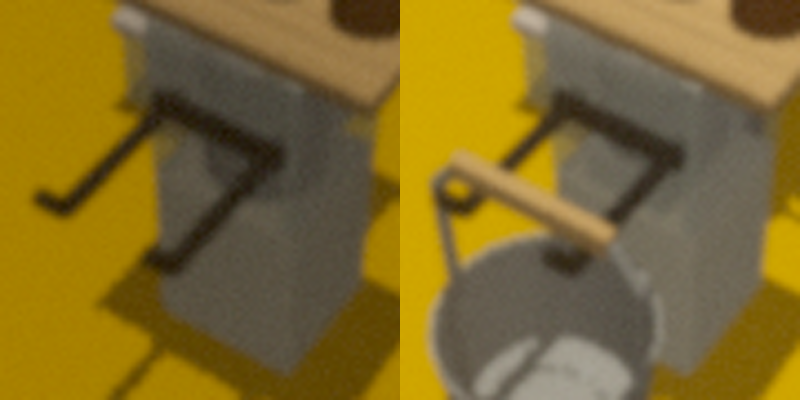

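```bash
python3 - <<'E'
from h import *
f=np.load("pics/side0.npz");p,d=robot.snapshot("side")
th=np.radians(99.8);ex=np.array([np.cos(th),np.sin(th)]);ey=np.array([-ex[1],ex[0]]);o=np.array([.579,-.078])
for dd in(f['d'],d):
    P=cloud("side",dd);L=np.stack([(P[...,:2]-o)@ex,(P[...,:2]-o)@ey,P[...,2]],-1)
    for z in (.130,.14,.15,.16):
      print(z,end=': ')
      for y in np.arange(-.045,.05,.01):
        m=(abs(L[...,1]-y)<.005)&(abs(L[...,2]-z)<.005)&(L[...,0]<.15)&(L[...,0]>-.1);q=L[m][:,0]
        print(round(y*1e3),(np.median(q)*1e3).round() if len(q) else '-',end=' ')
      print()
# whole-pail local heights
pt,dt=robot.snapshot("top")
for n,dd in(("side",d),("top",dt)):
    P=cloud(n,dd);L=np.stack([(P[...,:2]-o)@ex,(P[...,:2]-o)@ey,P[...,2]],-1)
    print(n)
    for z in np.arange(.005,.215,.01):
        m=(np.hypot(L[...,0]-.118,L[...,1])<.075)&(abs(L[...,2]-z)<.005);q=L[m]
        if len(q)>3:print(round(z,3),len(q),q[:,0].min().round(3),q[:,0].max().round(3),q[:,1].min().round(3),q[:,1].max().round(3))
E
```

```text
0.13: -45 42.0 -35 26.0 -25 30.0 -15 32.0 -5 33.0 5 38.0 15 31.0 25 28.0 35 38.0 45 8.0 
0.14: -45 42.0 -35 32.0 -25 25.0 -15 30.0 -5 32.0 5 32.0 15 28.0 25 24.0 35 - 45 11.0 
0.15: -45 42.0 -35 35.0 -25 27.0 -15 31.0 -5 32.0 5 33.0 15 29.0 25 24.0 35 42.0 45 7.0 
0.16: -45 42.0 -35 38.0 -25 - -15 - -5 33.0 5 33.0 15 - 25 - 35 - 45 13.0 
0.13: -45 41.0 -35 32.0 -25 40.0 -15 39.0 -5 39.0 5 42.0 15 39.0 25 31.0 35 40.0 45 10.0 
0.14: -45 42.0 -35 31.0 -25 39.0 -15 39.0 -5 39.0 5 39.0 15 39.0 25 35.0 35 41.0 45 6.0 
0.15: -45 42.0 -35 35.0 -25 37.0 -15 37.0 -5 38.0 5 38.0 15 39.0 25 35.0 35 42.0 45 5.0 
0.16: -45 41.0 -35 39.0 -25 - -15 33.0 -5 35.0 5 35.0 15 34.0 25 - 35 42.0 45 15.0 
side
0.005 541 0.049 0.192 -0.073 0.074
0.015 516 0.064 0.162 -0.049 0.05
0.025 190 0.063 0.164 -0.051 0.051
0.035 174 0.061 0.166 -0.052 0.053
0.045 175 0.059 0.168 -0.053 0.055
0.055 198 0.059 0.17 -0.055 0.055
0.065 198 0.057 0.171 -0.056 0.057
0.075 200 0.057 0.173 -0.058 0.058
0.085 186 0.044 0.175 -0.059 0.059
0.095 277 0.056 0.176 -0.06 0.064
0.105 36 0.044 0.119 -0.063 0.065
0.115 20 0.115 0.12 -0
[... 161 characters left out ...]
.121 -0.064 0.065
0.175 22 0.043 0.122 -0.064 0.066
0.185 241 0.047 0.139 -0.058 0.062
0.195 237 0.043 0.145 -0.052 0.054
0.205 245 0.043 0.151 -0.047 0.048
top
0.005 167 0.047 0.192 -0.04 0.074
0.015 422 0.066 0.161 -0.049 0.045
0.025 107 0.064 0.162 -0.051 0.047
0.035 45 0.064 0.164 -0.053 0.045
0.045 59 0.063 0.166 -0.052 0.05
0.055 46 0.061 0.168 -0.052 0.047
0.065 45 0.06 0.17 -0.05 0.052
0.075 40 0.059 0.17 -0.048 0.053
0.085 56 0.058 0.174 -0.059 0.053
0.095 119 0.053 0.177 -0.061 0.059
0.105 15 0.054 0.115 -0.056 0.063
0.135 4 0.112 0.115 -0.061 0.063
0.175 7 0.114 0.12 -0.064 0.064
0.185 149 0.05 0.131 -0.06 0.061
0.195 108 0.043 0.138 -0.056 0.051
0.205 152 0.112 0.149 -0.047 0.046
```

```bash
python3 - <<'E'
from h import *
for n in("side","top"):
    p,d=robot.snapshot(n);cv2.imwrite(f"pics/{n}_full2.png",p[:,:,::-1]);np.savez(f"pics/{n}1.npz",p=p,d=d)
E
```

```text
(no output)
```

View pics/side_full2.png

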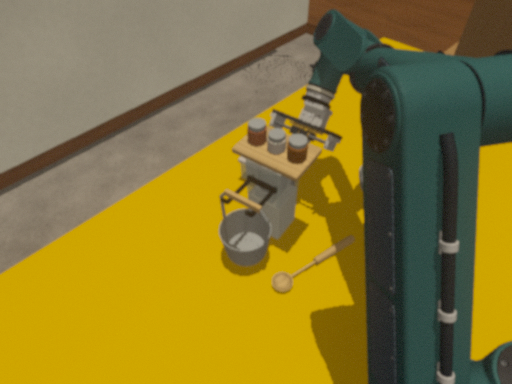

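View pics/top_full2.png

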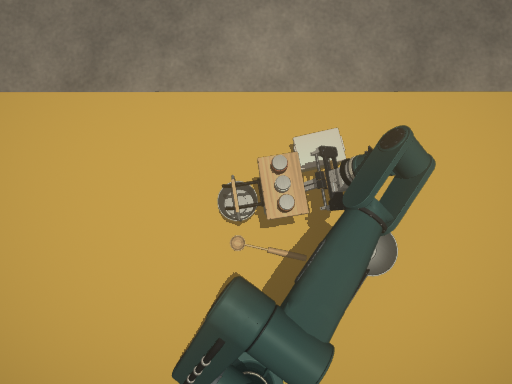

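```bash
python3 - <<'E'
import cv2,numpy as np
a=[cv2.resize(cv2.imread(f"pics/{n}.png")[210:400,40:230],(260,260),interpolation=2) for n in("g8","g9","g11")]
b=[cv2.resize(cv2.imread(f"pics/{n}.png")[170:290,420:540],(260,260),interpolation=2) for n in("g8","g9","g11")]
cv2.imwrite("pics/cmp.png",np.vstack([np.hstack(a),np.hstack(b)]))
E
```

```text
(no output)
```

View pics/cmp.png

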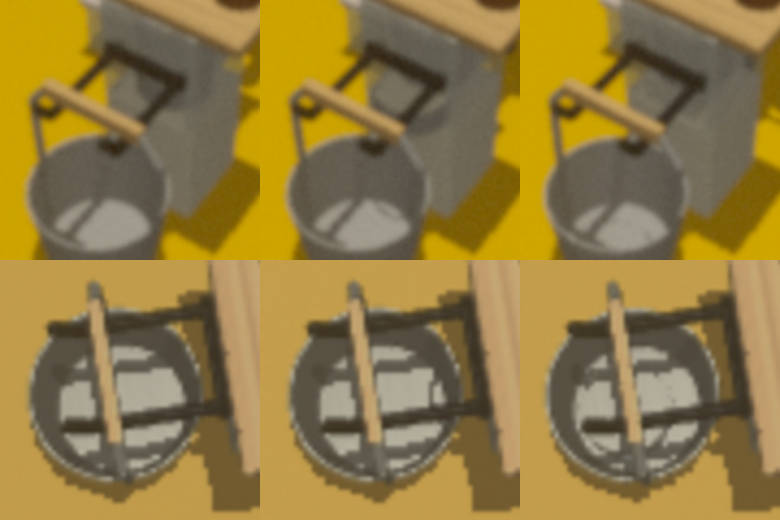

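```bash
python3 - <<'E'
from h import *
th=np.radians(99.8);ex=np.array([np.cos(th),np.sin(th)]);ey=np.array([-ex[1],ex[0]]);o=np.array([.579,-.078])
for n in("side","top"):
    f=np.load(f"pics/{n}1.npz");P=cloud(n,f['d'])
    L=np.stack([(P[...,:2]-o)@ex,(P[...,:2]-o)@ey,P[...,2]],-1)
    print(n)
    for x in np.arange(.06,.18,.01):
        s=''
        for y in np.arange(-.06,.061,.01):
            m=(abs(L[...,0]-x)<.005)&(abs(L[...,1]-y)<.005)&(L[...,2]<.12)
            s+=f"{np.median(L[m][:,2])*1e3:5.0f}" if m.any() else '    -'
        print(round(x,2),s)
    c=proj(n,[.559,.038,.03]).astype(int);x,y=c-25
    g=cv2.resize(f['p'][y:y+50,x:x+50,::-1],(400,400),interpolation=2);g=cv2.convertScaleAbs(g,alpha=1.5)
    globals()[n]=g
cv2.imwrite("pics/p2.png",np.hstack([side,top]))
E
```

```text
side
0.06     -    -    -   97   71   66   69   72   73    0   -0   -0    0
0.07     -    -   88   60   42   28   27   29   36   25    2   -0    1
0.08     -   93   60   29   17   17   17   17   17   18    1    1   -0
0.09    98   74   31   17   18   17   16   18   17    -   -1    1    1
0.1    94   55   17   17   18   17   18   17   17    -    1    0    1
0.11    86   43   18   17   17   17   17   17    -   42   -1    2    0
0.12    95   37   17   17   18   17   17   18    -    -   -0   23   85
0.13    90   50   17   17   17   18   19    -    -    -   -1   25   74
0.14     2   65   33    -    -    -    -    -    -   -0    1   48    1
0.15    -0   73    3    0   47    -    -    -   -1    1   33   73    0
0.16     0   -0    1    0    1   -1    1    0   15   39   74    1    0
0.17     1   -0    1    1   45   37   29   39   62   76    1    0   -0
top
0.06     1   -0    0   94   96   85   93   86    2    1   -1   -0   -1
0.07    -3    -   95   74   44   28   22    -   30   27    0   -1   -1
0.08     -   83   62   22   17   17   15    -   16   24    1    1   -1
0.09    96   58   28   16   17   17   16    -   17   15   29    1   -0
0.1    93   36   17   17   15   17   16    -   20   17   16   -0    1
0.11    97   27   18   18   15   18   17   12   18   22   18    0    2
0.12    91   20   20   15   16   15   16    -   15   22   16    3    1
0.13    96   33   16   19   16   16   18    -   17   17   18    3    0
0.14    98   47   17   15   17   18   19   12   18   17   19    3    1
0.15     -   72   42   14   15   19   15   14   18   17   50   -1   -0
0.16     -  100   85   48   20   16   17   16   20   57   78    0   -1
0.17    -1    -   95   91   72   53   54   62   76   90   -0   -1   -1
```

View pics/p2.png

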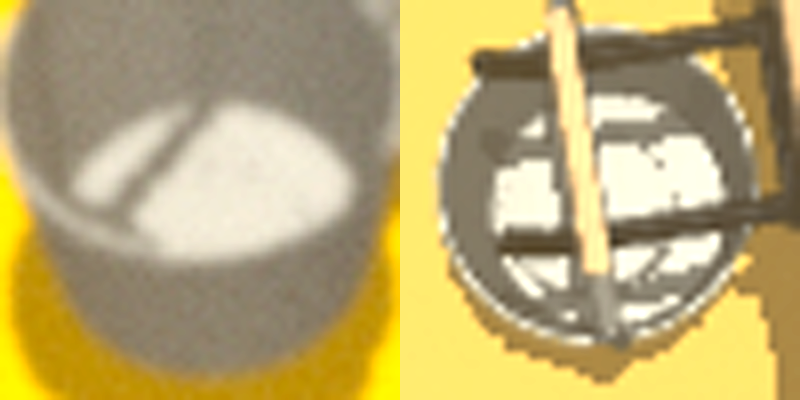

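```bash
python3 - <<'E'
from h import *
a=[]
for n in("side","top"):
    p,d=robot.snapshot(n)
    c=proj(n,[.559,.038,.03]).astype(int);x,y=c-20
    g=p[y:y+40,x:x+40,::-1].astype(float);print(np.percentile(g,[5,50,95,99]))
    lo,hi=np.percentile(g,[30,99]);a.append(cv2.resize(np.clip((g-lo)/(hi-lo)*255,0,255).astype(np.uint8),(400,400),interpolation=0))
cv2.imwrite("pics/p3.png",np.hstack(a))
E
```

```text
[ 68.  95. 158. 162.]
[ 48.  93. 182. 195.]
```

View pics/p3.png

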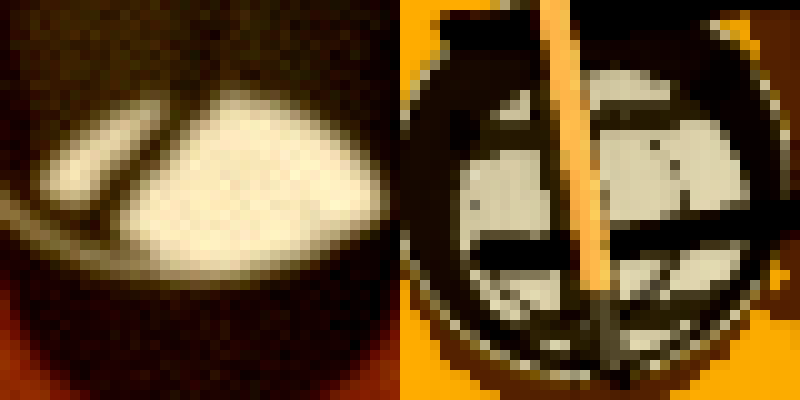

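```bash
python3 - <<'E'
import cv2,numpy as np
r=[]
for n in("g8","g9","g10","g11"):
    g=cv2.imread(f"pics/{n}.png")
    r.append(np.vstack([cv2.resize(np.clip((g[185:280,425:520].astype(float)-50)*1.8,0,255).astype(np.uint8),(198,198),interpolation=0),
      cv2.resize(np.clip((g[260:400,45:185].astype(float)-50)*1.8,0,255).astype(np.uint8),(198,198),interpolation=0)]))
cv2.imwrite("pics/cmp2.png",np.hstack(r))
from h import *
th=np.radians(99.8);ex=np.array([np.cos(th),np.sin(th),0]);ey=np.array([-ex[1],ex[0],0]);O=np.array([.579,-.078,0])
# project tin top circle candidates & floor into p3 coords
c=proj("top",[.559,.038,.03]).astype(int);x0=c-20
for z in(.017,.047):
  for r in(.035,.047):
    C=O+.118*ex;pts=[C+r*np.cos(a)*ex+r*np.sin(a)*ey+[0,0,z] for a in np.radians([0,90,180,270])]
    print(z,r,((proj("top",np.array(pts))-x0)*10+[400,0]).round().tolist())
E
```

```text
0.017 0.035 [[499.0, 229.0], [623.0, 317.0], [713.0, 193.0], [589.0, 105.0]]
0.017 0.047 [[462.0, 235.0], [629.0, 354.0], [749.0, 187.0], [583.0, 69.0]]
0.047 0.035 [[491.0, 217.0], [617.0, 308.0], [709.0, 181.0], [583.0, 91.0]]
0.047 0.047 [[453.0, 223.0], [623.0, 345.0], [747.0, 174.0], [577.0, 54.0]]
```

View pics/cmp2.png

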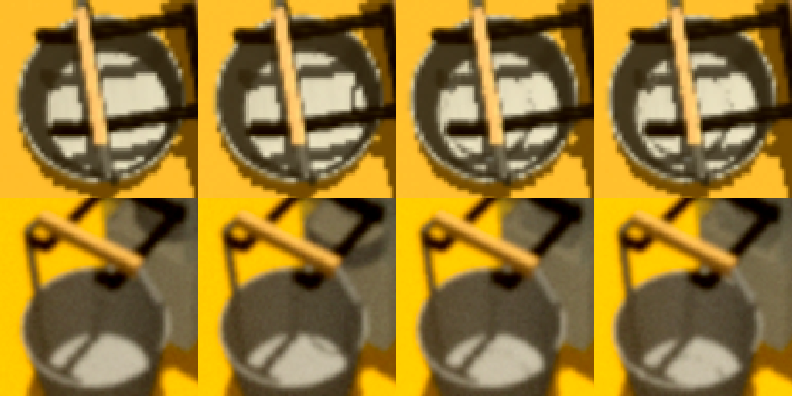

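```bash
python3 - <<'E'
from h import *
th=np.radians(99.8);ex=np.array([np.cos(th),np.sin(th),0]);ey=np.array([-ex[1],ex[0],0]);O=np.array([.579,-.078,0])
def org(n):
    c=proj(n,[.59,-.15,.185]).astype(int);return np.clip(c-100,0,None)
xt=org("top")+np.array([((357-198)/198*95+425-400)/2,(95/198*95+185)/2])
xs=org("side")+np.array([((322-198)/198*140+45)/2,((345-198)/198*140+260)/2])
for n,u in(("top",xt),("side",xs)):
    for z in(.017,.14,.155):
        q=ray(n,*u,z)-O;print(n,u,z,(q@ex).round(3),(q@ey).round(3))
# average depth many frames
ds=[robot.snapshot("top")[1] for _ in range(6)]
ps=np.mean([robot.snapshot("side")[0].astype(float) for _ in range(6)],0)
d=np.mean(ds,0);P=cloud("top",d);c=proj("top",[.559,.038,.03]).astype(int);x,y=c-14
np.set_printoptions(linewidth=250)
print((P[y:y+30,x:x+30,2]*1e3).round().astype(int))
c=proj("side",[.559,.038,.03]).astype(int);x,y=c-25
g=ps[y:y+50,x:x+50,::-1];lo,hi=100,165
cv2.imwrite("pics/p4.png",cv2.resize(np.clip((g-lo)/(hi-lo)*255,0,255).astype(np.uint8),(500,500),interpolation=0))
E
```

```text
top [251.64393939 200.29040404] 0.017 0.074 -0.005
top [251.64393939 200.29040404] 0.14 0.074 0.012
top [251.64393939 200.29040404] 0.155 0.073 0.014
side [255.33838384 236.96969697] 0.017 0.077 0.001
side [255.33838384 236.96969697] 0.14 0.148 0.053
side [255.33838384 236.96969697] 0.155 0.156 0.059
[[ 81  76  68  61  56  50  44  38 176 205 207 206  20  19  19  20  19  19  21  23  24  31  34  39  49  57  64  75  85  93]
 [ 77  69  62  56  47 254  35  31  86 205 207 204  15  17  17  16  15  16  17  16  18  21  25  31  39  45  55  66  77  86]
 [ 70  62  54  48  40  35  28  21  19 204 387 206 198  17  16  18  17  15  16  19  17 232  18  21  27  34  45  54  64  77]
 [ 65  59 257  39  33  26  21  17  16 205 205 206 203  17  19  14  17  17  17  16  14  17  18  17  21  26  35  44  57  70]
 [ 58  51  42  34  26  19  18  18  16 206 205 206 205  17  20 232  16  16  17  18  18  17  17  17  17  20  24  34  49  62]
 [ 52  44  36  27  20  17  15  16  17 205 206 206 205  17  17  16  19  17  17  15  17  16  18  17  17  20  24  24 250  52]
 [ 49  37  29  21  17  17  18  20  16 206 205 205 205  16  1
[... 2192 characters left out ...]
 21  15  16  16 197 196 193  25  36  23  21  17  16  16  17  16  18  26  49  90  65]
 [ 91  78  61  45  32 237  17  16  17  22  28  35  36 192 194 191  22  19  16  16  20  17  15  16  18  24  49  92  65  -1]
 [ 80  91  78  65  49  34  25  18  17  17  15  16  16 187 190 188  17  19  17  17  18  17  18  17  27  57  97  66   1 217]
 [ 17  64 295  84  69  54  40  28  18  16  15  15  17 126 186 186  16  15  16  17  15  17  19  33  72  96  47  -3   2  -1]
 [  0   1  48  97  90  77  63  51  37  27  19  16  17  15 181 183 150  18  18  17  18  30  61  96  99 250   0  -1   0   0]
 [  3  -1  -1  31  66  97  92  81  68  56  44  34  27  22 179 179 176  61  32  51  74  96  97  51  -2  -1   2   0  -2   2]]
```

View pics/p4.png

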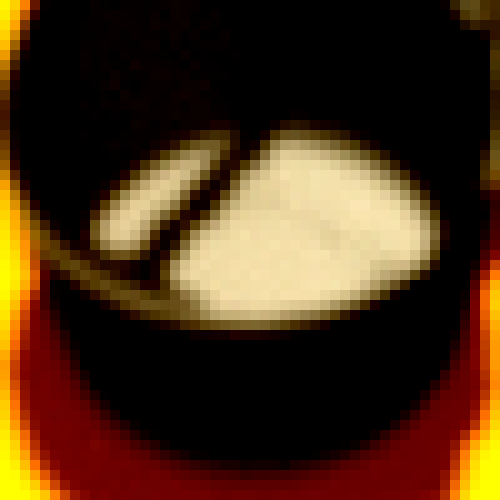

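The averaged depth settles it. A thin ring about 65-70 mm across lies on the pail floor, with heights of 20-36 mm along it. From above the tin shows only its side wall, so this ring is the tin in the pail. The outlet is now filled by the flat front of the slide. I'll back off and let the slide return.

Emit:
step_arm --commands '[{"xyz":[0.0005,-0.004,0],"twist":[0,0,0]},{"xyz":[0.0015,-0.009,0],"twist":[0,0,0]},{"xyz":[0.003,-0.017,0],"twist":[0,0,0]},{"xyz":[0.0045,-0.026,0],"twist":[0,0,0]},{"xyz":[0.006,-0.035,0],"twist":[0,0,0]},{"xyz":[0.0075,-0.044,0],"twist":[0,0,0]},{"xyz":[0.009,-0.053,0],"twist":[0,0,0]},{"xyz":[0.0105,-0.062,0],"twist":[0,0,0]},{"xyz":[0.012,-0.071,0],"twist":[0,0,0]},{"xyz":[0.0135,-0.08,0],"twist":[0,0,0]},{"xyz":[0.015,-0.089,0],"twist":[0,0,0]},{"xyz":[0.0165,-0.098,0],"twist":[0,0,0]}]'

```text
time: 17.1
tool_pos: [0.6075, -0.2386, 0.1317]
ee_rot: [-0.836, -0.001, 0.171]
wrist_force: [-0.3, -0.6, 0.1]
width: 0.0004
```

Emit:
step_arm --commands '[{"xyz":[0.002,-0.012,0],"twist":[0,0,0]},{"xyz":[0.005,-0.03,0],"twist":[0,0,0]},{"xyz":[0.008,-0.05,0],"twist":[0,0,0]},{"xyz":[0.01,-0.06,0.01],"twist":[0,0,0]},{"xyz":[0.01,-0.06,0.03],"twist":[0,0,0]},{"xyz":[0.01,-0.06,0.06],"twist":[0,0,0]},{"xyz":[0.01,-0.06,0.09],"twist":[0,0,0]},{"xyz":[0.01,-0.06,0.11],"twist":[0,0,0]},{"xyz":[0.01,-0.06,0.12],"twist":[0,0,0]},{"xyz":[0.01,-0.06,0.12],"twist":[0,0,0]}]'

```text
time: 17.93
tool_pos: [0.6178, -0.2986, 0.2547]
ee_rot: [-0.842, -0.005, 0.172]
wrist_force: [-0.3, 1.4, -0.3]
width: 0.0002
```

```bash
python3 st.py g12; python3 - <<'E'
from h import *
th=np.radians(99.8);ex=np.array([np.cos(th),np.sin(th)]);ey=np.array([-ex[1],ex[0]]);o=np.array([.579,-.078])
a=[]
for n in("side","top"):
    d=np.median([robot.snapshot(n)[1] for _ in range(5)],0);p=robot.snapshot(n)[0]
    P=cloud(n,d);L=np.stack([(P[...,:2]-o)@ex,(P[...,:2]-o)@ey,P[...,2]],-1)
    m=(L[...,0]>-.17)&(L[...,0]<-.10)&(abs(L[...,1])<.045)&(L[...,2]>.1)&(L[...,2]<.17)
    q=L[m];print(n,'pad',len(q),np.percentile(q,[2,50,98],axis=0).round(4).tolist())
    for z in(.13,.14,.15,.165):
        m=(abs(L[...,1])<.01)&(abs(L[...,2]-z)<.005)&(L[...,0]<.1)&(L[...,0]>-.1)
        if m.any():print('outlet',z,np.median(L[m][:,0]).round(3),end=' ')
    m=(np.hypot(L[...,0]-.118,L[...,1])<.036)&(L[...,2]>.022)&(L[...,2]<.075);q=L[m];print('ring',len(q),q.min(0).round(3),q.max(0).round(3))
    m=(abs(L[...,0]-.118)<.02)&(abs(L[...,1])<.05)&(L[...,2]>.195)&(L[...,2]<.21);q=L[m];print('bar',len(q),q.mean(0).round(3),np.polyfit(q[:,1],q[:,0],1))
    c=proj(n,[.559,.038,.03]).astype(int);x,y=c-25;a.append(cv2.resize(p[y:y+50,x:x+50,::-1],(400,400),interpolation=0))
cv2.imwrite("pics/p5.png",np.hstack(a))
E
```

```text
t 17.9333 tcp [ 0.6178 -0.2986  0.2547] disp -224.0 -0.7 254.7 finger dir disp 0.666 -0.003 -0.746 xdir -1.0
q [-0.742  0.826  0.441  0.637  2.381 -0.559] F [-0.28  1.41 -0.32]
side pad 7 [[-0.1323, 0.0267, 0.1074], [-0.1269, 0.0299, 0.1097], [-0.1236, 0.0303, 0.1136]]
outlet 0.13 0.026 outlet 0.14 0.03 outlet 0.15 0.034 ring 4 [ 0.091 -0.033  0.025] [0.114 0.03  0.041]
bar 278 [0.12  0.003 0.203] [-0.00269417  0.12031355]
top pad 266 [[-0.1371, -0.0267, 0.1289], [-0.1212, 0.0022, 0.1532], [-0.1008, 0.0294, 0.1578]]
outlet 0.15 -0.093 ring 14 [ 0.089 -0.022  0.023] [0.133 0.033 0.043]
bar 145 [0.119 0.    0.204] [-0.00772524  0.11888476]
```

View pics/g12.png

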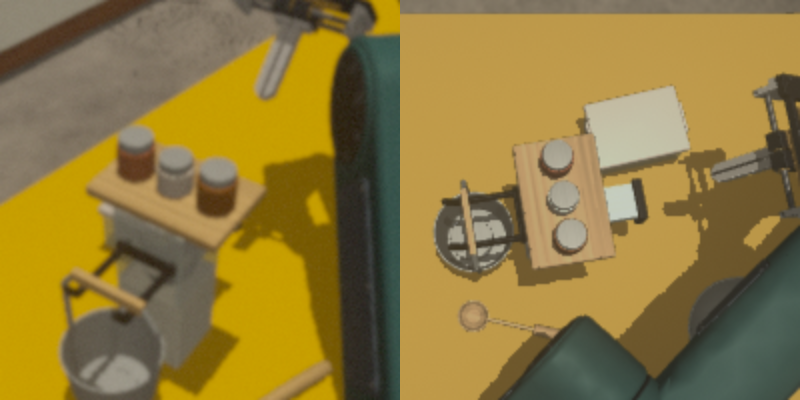

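View pics/p5.png

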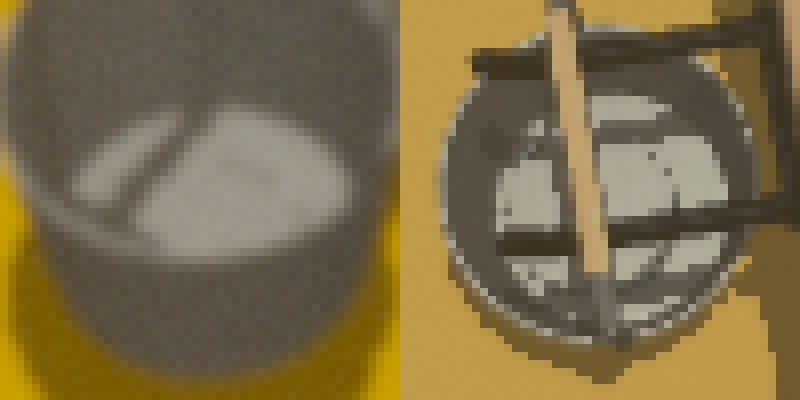

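The slide is back out, with the pad face at -137 mm. A tin is in the outlet again, the pail hangs square, and the ring of the tin is still in it. Nothing touches the arm.

```bash
python3 - <<'E'
from bench import robot
o=robot.get_obs();print(o['time'],abs(o['qvel']).max());print(robot.close_job())
E
```

```text
18.6333 0.0031081547726728304
the job is handed in; nothing more can be done
None
```

I hung the pail on both prongs and let go, then pressed the slide in to its stop and let it spring back out. I handed the job in at 18.6 s, and it reported no verdict.

- **Pail:** The bar is about 1–2 mm from the seat point along the prongs, within half a degree of square. The pail floor is at 17 mm, so its underside is about 13 mm off the counter.
- **Slide:** The highest push I read was about 18.5 N. The stop was clear because the force rose 5 N while the tip moved only 0.2 mm. Afterwards the pad face was back at -137 mm, fully out.
- **Tins:** A tin is in place at the outlet again. I did not see the two remaining tins separately.
- **Bystanders and arm:** The spoon and container look unmoved in the pictures. The bowl was partly hidden by the arm in the last one. The arm was still, clear of everything, with only about 1.5 N of noise on the wrist.

**One check disagreed:** in colour and depth the pail looked empty at first, with a flat floor at 17 mm. Averaged depth then showed a ring about 65–70 mm across and up to about 43 mm high inside it. I read this as the tin lying there, with its lid not showing in the pictures. The ring appeared only after the push, and the tin was gone from the outlet by then. I could not confirm it any other way.

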